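# Sweep the offcuts off the fixture plate

### The arm

A 6-joint arm with a two-finger parallel gripper is mounted at the origin on the work surface. World frame = base frame: x ahead of the robot, y to its left, z up, the work surface at z = 0. Lengths are in m, angles in rad, forces in N, time in s.
With the tool pointing down it reaches from about 0.4 to 0.825 m from the base axis. Payload 7 kg.
Tool frame: the origin (TCP) lies at the very end of the fingers, on their centre line; the grasp point (between the pads) lies 19 mm behind it; z points along the fingers, y is the line along which they close (so a half turn about z gives the same grasp; the last joint's range is limited). The gripper opens to 85 mm and grips with 20 to 120 N. Pads are 22 mm wide; open, the fingers measure 114 mm over their backs; the gripper's body (76 mm by 85 mm) begins 54 mm behind the grasp point. The pads swing forward as they close: fully open they stand 13 mm farther back than shut.
Start: joints at [1.464, 0.359, 0.012, 0, -1.224, -0.288], TCP at [0.26, 0.623, 0.231] pointing down, gripper open.
Joint ranges: [-3.07, 3.07], [-1.43, 2.12], [-1.02, 1.25], [-3.03, 1.67], [-3.05, -0], [-3.03, 3.03]. Speed limits (rad/s): [2.39, 2.39, 3.01, 3.14, 3.14, 3.14].

### API

Orientations are given as a 3x3 rotation matrix whose columns are the frame's x, y, z axes.
In Python, from station import r gives the robot as it stands.
- The arm moves only by the tool jog_arm, never from a script. Its argument "targets" is a list of rows, each a list of 3 entries, a list of its own where there are three numbers: the opening, from 0 (shut) to 1 (fully open), then the shift along the world's x, y, z in mm, then the turn about the world's z in degrees. A call has exactly 8 rows; each row shifts and turns the commanded pose from where the row before left it; what a row does not reach is not made up. A row lasts 1/10 s, in which the tool goes at most 50 mm and 8.59 degrees, less where a joint would pass 70% of its speed; a pose out of reach is approached as far as the arm can. A call with a gripper value outside its range is refused whole. The fingers move at their own pace and stop on an object; "force" is the grip in N (left out, the last holds). Time passes only in rows, so rows that do not move let the fingers close, or fill a call up. It gives the time, the measured TCP pose, the force, the opening and the grip force at its end, in the units of the state.
- r.state(): the state, without advancing time (a new reading comes with each control period).
- r.read_camera(name): name is "side" or "top"; returns a dict with "pixels" (384x512x3 uint8, blue, green, red), "range_z" (384x512 float32, m along the optical axis (not along the pixel's ray), 0 where there is no reading), "fx", "fy", "cx", "cy" (pixels), "world_from_camera" (4x4, takes a point from camera to world coordinates). Camera axes: x right, y up, looking along -z (the intrinsics and any distortion apply to the point x, -y, -z); pixel columns grow to the right and rows downward; lengths in m; the calibration is good to about 2 mm. A picture is of the moment at which its call begins.
- r.hand_in(): hands the job in; it is judged then, once.
Trained networks look in a picture, given as the dict that the camera call returned (one of the last four; its "shot" number tells which), for a name from the list of things; names that differ only in an ending like _2 or _b are one class to them, and where a whole thing is asked for, a point or a joint stands for the part that bears it (a point fixed in the world has none). Each returns a list of dicts, best first, with "score" (0 to 1); they miss things now and then, are a little off and sometimes report something else, mostly with a low value. They report only what shows in the picture. A call takes as long as a camera call.
- r.look_for(query, picture): "extent" ([left, top, width, height] in pixels, round what is visible of it).
- r.landmark_of(query, picture): "uv" ([column, row] in pixels: a listed point, or the origin of a listed thing).
The state is a dict: "time_s": time; "qpos": joint angles; "joint_velocities": joint speeds; "joint_efforts": joint torques, N m; "ee_pos": TCP position; "tool_rot": TCP orientation; "wrist_force": force on the tool from outside, world axes, zero at the start; "ft_torque": the same for the moment, N m; "gripper_width": finger opening in m; "finger_force": force on a finger pad.
Only numpy, scipy, OpenCV 4.12 (cv2) and the standard library are available. Lean on these libraries where they do the work, as an engineer would, in place of code of your own. Each camera call takes 0.05 s, during which the arm holds its last target. There are 200 camera calls.

### The job

Clear the raised fixture plate: with closed fingers, sweep the three loose steel offcuts (a flat-bar end, a square-tube end and an angle-iron end) over the plate's edge into the open scrap tray that stands against one side of it. Push them only, never lift or carry one, and leave the finished flanged bush standing where it is on the plate and the other things lying around undisturbed.

Things in the scene. Friction and masses are not known exactly. Their poses are not given: they have to be found in the camera images.
- plate: The fixture plate, fixed: a bright metal slab raised on a blue foot, 260 (its x) x 300 (its y) mm, flat top 80 mm above the table, no rim. Origin: centre of the underside, at table height; z up. Turned up to 0.15 rad.
- tray: Open sheet-steel scrap tray, fixed, 260 (x) x 110 (y) x 75 mm high, walls and floor 4 to 5 mm thick; its rim is 5 mm below the plate's top and its long side runs along the plate's +y or -y edge with a 3 mm gap, axes parallel to the plate's. Origin: centre of the underside, at table height.
- case: Closed black case, fixed, 260 x 110 mm, 74 mm high, standing against the other y edge of the plate with a 3 mm gap. Origin: centre of the underside. It only stands there.
- bar_end_mid (a point): Middle of the flat-bar offcut, a dark steel block 40 x 30 mm and 14 mm high, about 130 g, loose on the plate (at the start 7 mm above its top). The point's axes are the block's: x along 40, y along 30.
- tube_end_mid (a point): Middle of the square-tube offcut, dark steel, 30 x 30 mm section (4 mm wall), 36 mm long, lying with its bore (x) level, about 110 g, loose on the plate (at the start 15 mm above its top). x along the bore.
- angle_end_mid (a point): Middle of the angle-iron offcut, dark steel L section 34 x 34 mm, 6 mm thick, 40 mm long (x), about 115 g, lying on one leg with the other leg upright along its own +y side; loose on the plate. The point is the centre of the L's outer box, at the start 17 mm above the plate's top.
- bush: The finished part: brass bush standing on its flange on the plate near its middle line (within 5 mm of plate x = 0), with offcuts on both sides of that line, their middles 65 to 85 mm from it: flange diameter 34 mm, 12 mm high, shank diameter 24 mm, 45 mm high in all, 200 g, loose. Origin: centre of the underside. To be left alone.
- spray_can: Grey spray can standing on the table, diameter 66 mm, 180 mm high, loose. Origin: centre of the underside. To be left alone.
- tape_roll: Roll of paper tape lying flat on the table, diameter 100 mm, 45 mm high, loose. Origin: centre of the underside. To be left alone.
- hammer: Hammer lying on the table beyond the plate, along y with its head to +y, loose, about 260 mm long, 26 mm high. Origin: near its middle on the underside; x towards the head. To be left alone.

How it is judged:
By the outcome, as a careful person would: the job done as asked, in the order asked, and still so for the second after the job is handed in, with the robot touching nothing.
It also fails if it takes over 64 s, if anything falls off the work surface, if the arm or the gripper's body presses on something with over 40 N, if the wrist force passes 120 N, or if a joint passes its speed limit or range.

## Working session

There is one attempt and no reset: what is moved stays moved. The work goes in short steps, Python scripts to look and compute and a tool call to move; the robot and the scene stay as the last step left them, time stands still between calls to the robot, and variables do not carry over. Pictures are saved under pics/ and viewed, at most 10 in all, crops included, and the job is handed in when it is done.

Besides the shell and the picture viewer there is one more tool, called after "Call:" by a JSON object that holds its "fn" and its "kwargs", one argument or row to a line. jog_arm: Moves the arm, as the interface text tells. Its arguments: {"type":"object","properties":{"targets":{"type":"array"},"force":{"type":"number"}},"required":["targets"]}

```bash
mkdir -p pics; cat > h.py <<'E'
import numpy as np, cv2
from station import r
def ray(p,uv,z=None,d=None):
    T=p["world_from_camera"];u,v=uv
    c=np.array([(u-p["cx"])/p["fx"],-(v-p["cy"])/p["fy"],-1.0])
    o=T[:3,3];w=T[:3,:3]@c
    s=d if d is not None else (z-o[2])/w[2]
    return o+s*w
def cloud(p):
    v,u=np.mgrid[0:384,0:512];D=p["range_z"]
    c=np.stack([(u-p["cx"])/p["fx"]*D,-(v-p["cy"])/p["fy"]*D,-D],-1)
    return c@p["world_from_camera"][:3,:3].T+p["world_from_camera"][:3,3]
E
python3 - <<'E'
from h import *
s=r.state();print(s["time_s"],s["ee_pos"],s["tool_rot"])
H=dict(plate=.08,tray=0,case=0,bar_end_mid=.087,tube_end_mid=.095,angle_end_mid=.097,bush=.08,spray_can=0,tape_roll=0,hammer=0)
for n in("top","side"):
    p=r.read_camera(n);cv2.imwrite(f"pics/{n}0.png",p["pixels"]);print(n,p["world_from_camera"][:3,3].round(3),{k:v for k,v in p.items() if k in("fx","fy","cx","cy","shot")},[k for k in p])
    np.savez(f"{n}0.npz",**{k:p[k] for k in p})
    for q,z in H.items():
        for l in r.landmark_of(q,p)[:2]:
            print(q,round(l["score"],2),np.round(l["uv"],1),ray(p,l["uv"],0 if q=="plate" else z).round(3))
E
```

```text
0.0 [0.25947985 0.62262592 0.2303727 ] [[ 9.23009620e-01 -3.84776544e-01 -5.03555993e-04]
 [-3.84776850e-01 -9.23008315e-01 -1.55789773e-03]
 [ 1.34656135e-04  1.63171128e-03 -9.99998660e-01]]
top [0.269 0.009 1.887] {'fx': 455.809192442743, 'fy': 455.809192442743, 'cx': 256.4884034590506, 'cy': 188.11378910667528, 'shot': 1} ['pixels', 'range_z', 'fx', 'fy', 'cx', 'cy', 'world_from_camera', 'shot']
plate 0.67 [262.2 213.2] [ 0.539 -0.032  0.   ]
tray 0.91 [312.8 222.6] [ 0.501 -0.243  0.   ]
case 0.58 [214.  210.9] [0.548 0.17  0.   ]
bar_end_mid 0.56 [244.8 222.7] [0.488 0.039 0.087]
tube_end_mid 0.41 [277.2 198.4] [ 0.586 -0.089  0.095]
angle_end_mid 0.62 [273.3 231.7] [ 0.452 -0.073  0.097]
bush 0.52 [262.6 214.7] [ 0.522 -0.032  0.08 ]
spray_can 0.56 [144.4 218.2] [0.515 0.458 0.   ]
tape_roll 0.8 [373.8 207.9] [ 0.565 -0.5    0.   ]
side [0.523 0.799 0.991] {'fx': 402.7116251187936, 'fy': 402.7116251187936, 'cx': 249.0125644071415, 'cy': 188.69279142779942, 'shot': 2} ['pixels', 'range_z', 'fx', 'fy', 'cx', 'cy', 'world_from_camera', 'shot']
plate 0.77 [279.  201.2] [ 0.53  -0.023  0.   ]
plate 0.62 [279.8 108.2] [ 0.564 -0.5    0.   ]
tray 0.89 [287.9 157.5] [ 0.515 -0.225  0.   ]
case 0.94 [263.8 255.8] [0.558 0.184 0.   ]
bar_end_mid 0.58 [295.4 200.9] [0.483 0.042 0.087]
bar_end_mid 0.43 [310.4 168.2] [ 0.443 -0.096  0.087]
tube_end_mid 0.63 [263.  160.3] [ 0.593 -0.104  0.095]
angle_end_mid 0.77 [307.3 168.8] [ 0.453 -0.083  0.097]
angle_end_mid 0.31 [279.1 109.7] [ 0.562 -0.364  0.097]
bush 0.68 [278.8 183.7] [ 0.536 -0.025  0.08 ]
spray_can 0.92 [269.4 357.8] [0.516 0.464 0.   ]
spray_can 0.36 [281.4 113. ] [ 0.556 -0.471  0.   ]
tape_roll 0.82 [278.6 112.4] [ 0.567 -0.473  0.   ]
tape_roll 0.21 [287.7 159.7] [ 0.515 -0.214 -0.   ]
hammer 0.73 [203.3 187.2] [ 0.782 -0.05   0.   ]
hammer 0.3 [258.8 160.2] [ 0.615 -0.199  0.   ]
```

```bash
python3 - <<'E'
from h import *
a=np.load("side0.npz");c=a["pixels"][100:290,170:400];cv2.imwrite("pics/sidec.png",cv2.resize(c,None,fx=3.1,fy=3.1,interpolation=cv2.INTER_CUBIC))
a=np.load("top0.npz");c=a["pixels"][160:270,190:340];cv2.imwrite("pics/topc.png",cv2.resize(c,None,fx=5,fy=5,interpolation=cv2.INTER_CUBIC))
E
```

```text
(no output)
```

View pics/sidec.png

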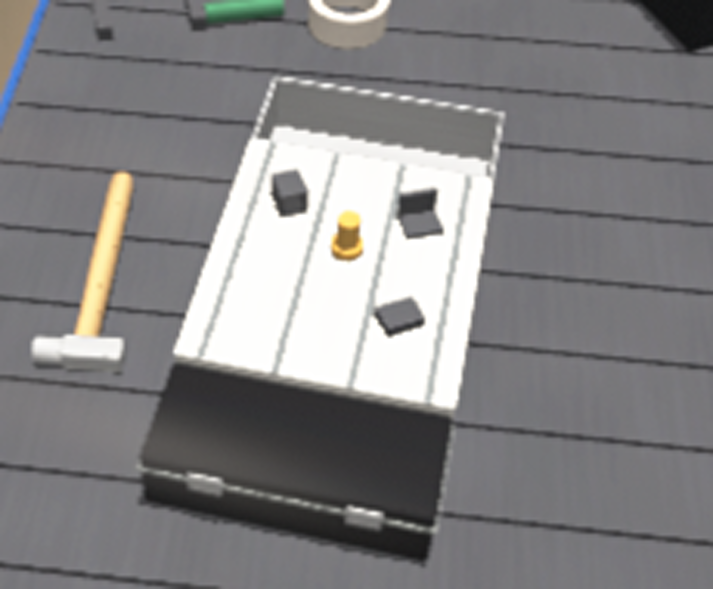

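View pics/topc.png

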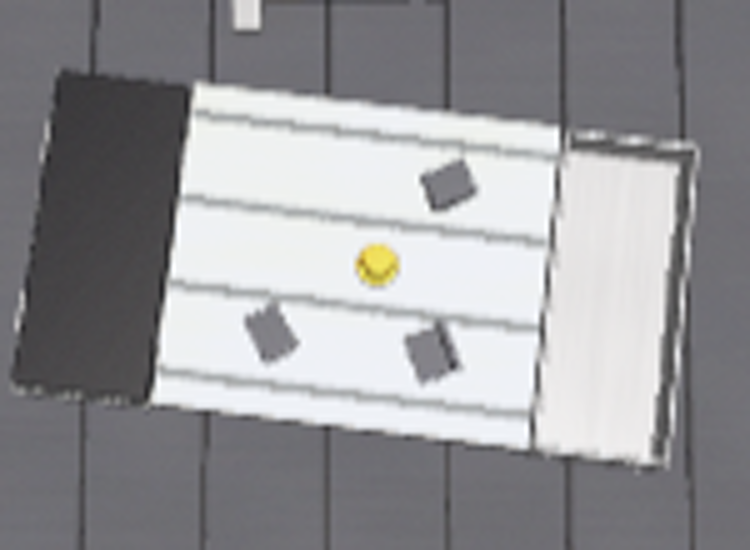

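The side view shows the tray at the far (−y) edge and the black case at +y. The tube is at about crop (290,192), the angle at (420,212), the bar at (400,315), and the bush at (347,235). The top crop agrees: tube (449,185), angle (432,350), bar (272,333), bush (378,265). I'll measure them using depth.

```bash
python3 - <<'E'
from h import *
for n in("top","side"):
    p=dict(np.load(n+"0.npz"));W=cloud(p);px=p["pixels"].astype(int);g=px.mean(-1)
    x,y,z=W[...,0],W[...,1],W[...,2];v=p["range_z"]>0
    roi=v&(x>.33)&(x<.73)&(y>-.35)&(y<.3)
    pl=roi&(z>.07)&(z<.088)&(g>150)
    # only largest comp
    k,l,st,c=cv2.connectedComponentsWithStats(cv2.morphologyEx(pl.astype(np.uint8),cv2.MORPH_CLOSE,np.ones((3,3))))
    i=1+st[1:,4].argmax();m=(l==i)
    rect=cv2.minAreaRect(W[m&v][:,:2].astype(np.float32)*1000);print(n,"plate",rect,"z",np.median(z[m&pl]),cv2.boxPoints(rect).round(0).tolist())
    hull=cv2.convexHull(np.argwhere(m)[:,::-1].astype(np.int32));hm=np.zeros(g.shape,np.uint8);cv2.fillConvexPoly(hm,hull,1)
    hm=cv2.erode(hm,np.ones((3,3)))
    sat=px.max(-1)-px.min(-1)
    for nm,mm in(("dark",(g<125)&(sat<60)),("brass",sat>90)):
        k,l,st,c=cv2.connectedComponentsWithStats(((hm>0)&mm).astype(np.uint8))
        for j in range(1,k):
            if st[j,4]<15: continue
            q=W[(l==j)&v];rr=cv2.minAreaRect(q[:,:2].astype(np.float32)*1000)
            print(nm,st[j,4],c[j].round(1),"mean",q.mean(0).round(3),"rect",np.round(rr[0],1),np.round(rr[1],1),round(rr[2],1),"zmax",np.percentile(q[:,2],[10,50,95]).round(3))
E
```

```text
top plate ((530.3777465820312, -29.424148559570312), (307.6363830566406, 260.8787841796875), 83.62138366699219) z 0.0797220522974813 [[384.0, -168.0], [643.0, -197.0], [677.0, 109.0], [418.0, 138.0]]
dark 17 [278.5 199.2] mean [ 0.58  -0.094  0.107] rect [580.1 -95.6] [36.5 18.1] 77.2 zmax [0.098 0.108 0.113]
brass 49 [264.8 212.5] mean [ 0.526 -0.039  0.112] rect [527.4 -37.7] [28.6 24.9] 47.7 zmax [0.091 0.118 0.129]
side plate ((523.5665283203125, -83.42347717285156), (420.1898498535156, 260.2467346191406), 83.51882934570312) z 0.08095249467756405 [[371.0, -277.0], [629.0, -307.0], [677.0, 111.0], [418.0, 140.0]]
dark 983 [292.6 138.2] mean [ 0.506 -0.283  0.04 ] rect [ 512.8 -280.2] [261.9  79.7] 10.2 zmax [0.015 0.041 0.067]
dark 114 [263.  162.5] mean [ 0.592 -0.09   0.099] rect [591.1 -92.3] [27.1 32.4] 25.0 zmax [0.084 0.103 0.113]
dark 162 [304.5 168.7] mean [ 0.461 -0.085  0.094] rect [462.1 -88.3] [37.7 49.9] 17.2 zmax [0.086 0.089 0.112]
dark 115 [298.4 202.1] mean [0.474 0.051 0.093] rect [473.1  48. ] [36.7 29.3] 27.8 zmax [0.086 0.094 0.097]
brass 33 [282.1 170.8] mean [ 0.53  -0.036  0.125] rect [528.6 -36.8] [19.6 19.8] 35.6 zmax [0.122 0.126 0.128]
brass 41 [281.5 179.7] mean [ 0.529 -0.031  0.093] rect [530.6 -31.9] [19.1 30.8] 75.7 zmax [0.089 0.093 0.099]
```

```bash
cat >> h.py <<'E'
C=np.array([.5305,-.029]);TH=np.deg2rad(-6.4);R2=np.array([[np.cos(TH),-np.sin(TH)],[np.sin(TH),np.cos(TH)]])
toP=lambda w:(np.asarray(w)[...,:2]-C)@R2   # world->plate xy
toW=lambda q:C+R2@np.asarray(q)
def find(p,lim=.152,thr=150):
    W=cloud(p);px=p["pixels"].astype(int);g=px.mean(-1);P=toP(W)
    ok=(p["range_z"]>0)&(abs(P[...,0])<.13)&(abs(P[...,1])<lim)&(W[...,2]<.135)
    sat=px.max(-1)-px.min(-1)
    for nm,mm in(("dark",(W[...,2]>.0845)&(g<thr)&(sat<60)),("brass",(sat>90))):
        k,l,st,c=cv2.connectedComponentsWithStats((ok&mm).astype(np.uint8))
        for j in range(1,k):
            if st[j,4]<15: continue
            m=l==j;rr=cv2.minAreaRect((P[m]*1000).astype(np.float32))
            print(nm,st[j,4],"plate mm",np.round(rr[0],1),np.round(rr[1],1),round(rr[2],1),"world",W[m].mean(0).round(3),"z",np.percentile(W[m][:,2],[10,95]).round(3))
E
python3 - <<'E'
from h import *
for n in("top","side"):
    p=dict(np.load(n+"0.npz"));print(n);find(p)
E
```

```text
top
dark 70 plate mm [ 66.5 -61.5] [29.9 36. ] 29.3 world [ 0.59  -0.096  0.108] z [0.104 0.115]
dark 64 plate mm [-64.5  65.3] [35.7 27.9] 31.7 world [0.473 0.043 0.093] z [0.087 0.099]
dark 50 plate mm [-65.3 -62.6] [37.4 30.6] 26.4 world [ 0.459 -0.087  0.095] z [0.086 0.117]
brass 49 plate mm [-2.2 -9. ] [28.6 24.9] 54.1 world [ 0.526 -0.039  0.112] z [0.091 0.129]
side
dark 116 plate mm [ 68.3 -56.8] [27.7 34.6] 37.0 world [ 0.592 -0.091  0.103] z [0.086 0.113]
dark 162 plate mm [-65.7 -60.1] [40.1 34.9] 24.8 world [ 0.461 -0.086  0.095] z [0.086 0.113]
dark 125 plate mm [-64.9  68.3] [37.5 33.1] 34.2 world [0.474 0.05  0.094] z [0.088 0.097]
brass 33 plate mm [-1. -8.] [19.6 19.8] 42.0 world [ 0.53  -0.036  0.125] z [0.122 0.128]
brass 41 plate mm [ 0.4 -2.9] [19.1 30.8] 82.1 world [ 0.529 -0.031  0.093] z [0.089 0.099]
```

Call:
{"fn": "jog_arm", "kwargs": {
  "targets": [
    [0,[13,-41,0],-4.6],
    [0,[13,-41,0],-4.6],
    [0,[13,-41,0],-4.6],
    [0,[13,-41,0],-4.6],
    [0,[13,-41,0],-4.6],
    [0,[13,-41,0],-4.6],
    [0,[13,-41,0],-4.6],
    [0,[13,-41,0],-4.6]
  ],
  "force": 40
}}

```text
time_s: 1.9
ee_pos: [0.3638, 0.2934, 0.2316]
tool_rot: [[0.506, -0.862, 0.0], [-0.862, -0.506, 0.001], [-0.0, -0.001, -1.0]]
wrist_force: [0.2, -0.9, 0.0]
gripper_width: -0.0
finger_force: 0.0
```

Call:
{"fn": "jog_arm", "kwargs": {
  "targets": [
    [0,[13,-41,0],-4.6],
    [0,[13,-41,0],-4.6],
    [0,[13,-41,0],-4.6],
    [0,[13,-41,0],-4.6],
    [0,[13,-41,0],-4.6],
    [0,[13,-41,0],-4.6],
    [0,[13,-41,0],-4.6],
    [0,[9,-41,0],-4.8]
  ]
}}

```text
time_s: 2.7
ee_pos: [0.4642, -0.0347, 0.2317]
tool_rot: [[-0.115, -0.993, 0.001], [-0.993, 0.115, 0.0], [-0.0, -0.001, -1.0]]
wrist_force: [-0.0, 0.9, -0.7]
gripper_width: -0.0
finger_force: 0.0
```

Call:
{"fn": "jog_arm", "kwargs": {
  "targets": [
    [0,[0,0,-30],0],
    [0,[0,0,-30],0],
    [0,[0,0,-30],0],
    [0,[0,0,-25],0],
    [0,[0,0,-18],0],
    [0,[0,0,-10],0],
    [0,[0,0,-5],0],
    [0,[0,0,0],0]
  ]
}}

```text
time_s: 3.5
ee_pos: [0.4637, -0.0329, 0.0833]
tool_rot: [[-0.112, -0.994, -0.0], [-0.994, 0.112, -0.0], [0.0, 0.0, -1.0]]
wrist_force: [0.4, 0.0, -0.2]
gripper_width: -0.0
finger_force: 0.0
```

```bash
python3 - <<'E'
from h import *
p=r.read_camera("side");find(p);c=p["pixels"][110:260,190:360];cv2.imwrite("pics/s1.png",cv2.resize(c,None,fx=4,fy=4,interpolation=cv2.INTER_CUBIC))
s=r.state();print(toP(s["ee_pos"])*1000,s["ee_pos"][2],s["wrist_force"])
E
```

```text
dark 111 plate mm [ 68.9 -57.5] [27.9 36.4] 32.0 world [ 0.593 -0.09   0.103] z [0.086 0.114]
dark 114 plate mm [-75.4 -22.8] [70.7 53.8] 66.2 world [ 0.464 -0.027  0.116] z [0.096 0.134]
dark 133 plate mm [-65.4  68.3] [39.3 32.1] 30.6 world [0.473 0.048 0.094] z [0.089 0.097]
brass 91 plate mm [-0.8 -6.6] [24.9 27.5] 42.6 world [ 0.529 -0.032  0.107] z [0.091 0.126]
[-65.58492433 -11.19899021] 0.08379938694356029 [-0.32893356 -0.45165599  0.54079741]
```

View pics/s1.png

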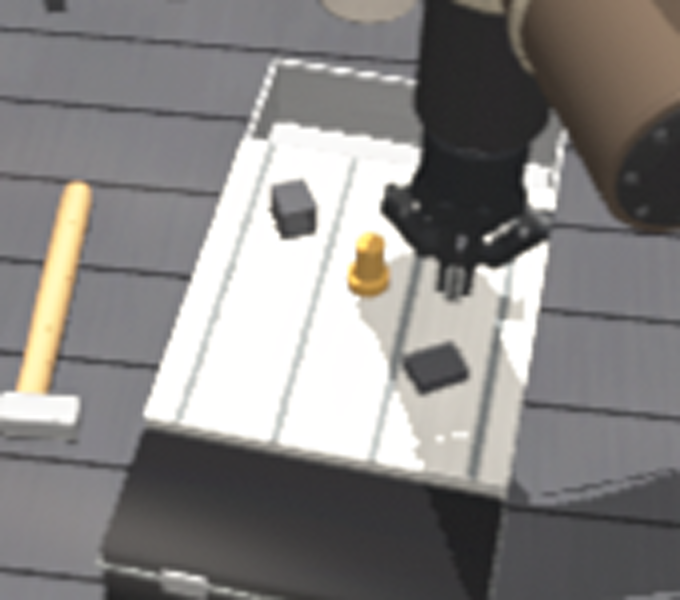

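The fingers have come down just behind the angle (tip at about (455,290)). The bush at (370,265) and bar at (435,368) haven't been touched, so I'm pushing the angle now.

Call:
{"fn": "jog_arm", "kwargs": {
  "targets": [
    [0,[-1,-5,0],0],
    [0,[-1,-8,0],0],
    [0,[-1,-8,0],0],
    [0,[-1,-8,0],0],
    [0,[-1,-8,0],0],
    [0,[-1,-8,0],0],
    [0,[-1,-8,0],0],
    [0,[0,-5,0],0]
  ]
}}

```text
time_s: 4.35
ee_pos: [0.4567, -0.0917, 0.0834]
tool_rot: [[-0.112, -0.994, 0.0], [-0.994, 0.112, 0.0], [-0.0, -0.0, -1.0]]
wrist_force: [0.8, 1.5, 2.0]
gripper_width: 0.0003
finger_force: 1.6
```

```bash
python3 - <<'E'
from h import *
ims=[]
for n in("side","top"):
    p=r.read_camera(n);print(n);find(p)
    c=p["pixels"][100:250,190:360] if n=="side" else p["pixels"][160:270,190:340];ims.append(cv2.resize(c,(400,400),interpolation=cv2.INTER_CUBIC))
cv2.imwrite("pics/s2.png",np.hstack(ims))
s=r.state();print(toP(s["ee_pos"])*1000,s["ee_pos"][2],s["wrist_force"])
E
```

```text
side
dark 113 plate mm [ 67.9 -57.8] [27.7 33. ] 29.4 world [ 0.592 -0.091  0.102] z [0.085 0.113]
dark 132 plate mm [-72.5 -76.5] [63.2 48.8] 60.6 world [ 0.454 -0.09   0.112] z [0.088 0.133]
dark 139 plate mm [-65.6  67.6] [38.9 33.2] 35.8 world [0.474 0.048 0.094] z [0.088 0.097]
brass 99 plate mm [-1.  -5.9] [27.9 27.7] 19.3 world [ 0.528 -0.033  0.108] z [0.091 0.128]
top
dark 70 plate mm [ 66.9 -61.1] [30.  35.4] 28.7 world [ 0.59  -0.097  0.108] z [0.102 0.118]
[-66.53642598 -70.55424917] 0.08329620235024765 [0.82065219 0.74031041 1.60943325]
```

View pics/s2.png

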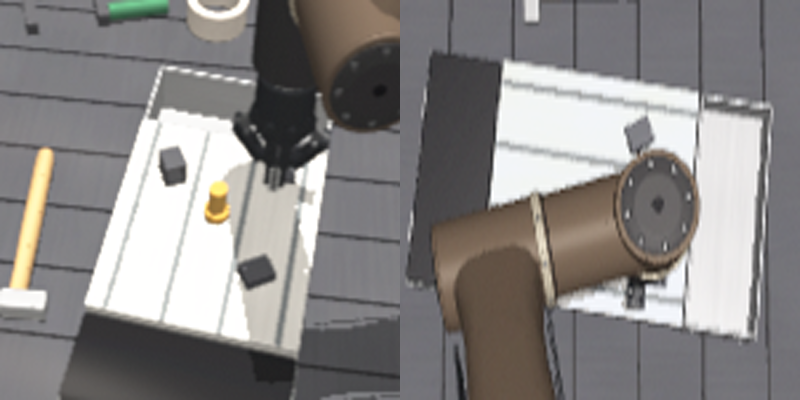

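The angle is hidden behind the gripper, and the other parts haven't moved. The wrist forces are small, so I'll carry the push over the edge.

Call:
{"fn": "jog_arm", "kwargs": {
  "targets": [
    [0,[-1,-7,0],0],
    [0,[-1,-8,0],0],
    [0,[-1,-8,0],0],
    [0,[-1,-8,0],0],
    [0,[-1,-8,0],0],
    [0,[-1,-8,0],0],
    [0,[-1,-8,0],0],
    [0,[-1,-8,0],0]
  ]
}}

```text
time_s: 5.25
ee_pos: [0.4483, -0.1547, 0.0832]
tool_rot: [[-0.112, -0.994, -0.0], [-0.994, 0.112, -0.0], [0.0, 0.0, -1.0]]
wrist_force: [-1.2, -0.1, 1.2]
gripper_width: 0.0003
finger_force: 0.0
```

Call:
{"fn": "jog_arm", "kwargs": {
  "targets": [
    [0,[-1,-6,0],0],
    [0,[-1,-6,0],0],
    [0,[-1,-6,0],0],
    [0,[0,-4,0],0],
    [0,[0,0,0],0],
    [0,[0,0,0],0],
    [0,[0,0,0],0],
    [0,[0,0,0],0]
  ]
}}

```text
time_s: 6.05
ee_pos: [0.4457, -0.1757, 0.0833]
tool_rot: [[-0.112, -0.994, 0.0], [-0.994, 0.112, 0.0], [-0.0, -0.0, -1.0]]
wrist_force: [0.0, 0.3, -0.2]
gripper_width: -0.0001
finger_force: 0.0
```

```bash
python3 - <<'E'
from h import *
ims=[]
for n in("side","top"):
    p=r.read_camera(n);print(n);find(p)
    c=p["pixels"][100:250,190:360] if n=="side" else p["pixels"][160:270,190:340];ims.append(cv2.resize(c,(400,400),interpolation=cv2.INTER_CUBIC))
cv2.imwrite("pics/s3.png",np.hstack(ims))
s=r.state();print(toP(s["ee_pos"])*1000,s["ee_pos"][2],s["wrist_force"])
E
```

```text
side
dark 88 plate mm [ -61.8 -146.1] [47.2 11.5] 0.2 world [ 0.447 -0.167  0.115] z [0.094 0.134]
dark 108 plate mm [ 67.8 -57.1] [28.1 34.5] 27.8 world [ 0.592 -0.091  0.103] z [0.086 0.113]
dark 140 plate mm [-65.   66.8] [38.6 34.1] 35.0 world [0.473 0.048 0.093] z [0.088 0.098]
brass 89 plate mm [-0.9 -4.7] [27.4 24.6] 10.2 world [ 0.528 -0.032  0.108] z [0.091 0.128]
top
dark 68 plate mm [ 66.9 -61.1] [29.2 34.7] 28.2 world [ 0.59  -0.097  0.109] z [0.103 0.116]
[ -67.91206799 -155.29860131] 0.08333588390405862 [-0.01964456 -0.34290705  0.34086473]
```

View pics/s3.png

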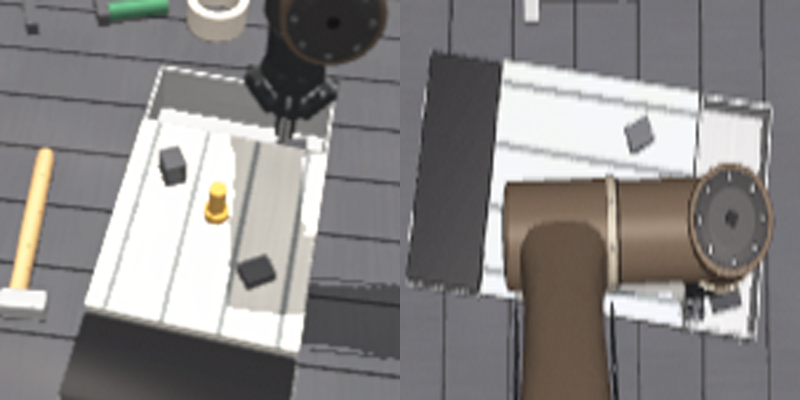

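The top half shows the angle lying in the tray at (725,298). The bar, tube and bush are still where they were. Tube next.

Call:
{"fn": "jog_arm", "kwargs": {
  "targets": [
    [0,[0,0,30],0],
    [0,[0,0,40],0],
    [0,[0,0,40],0],
    [0,[25,22,0],0],
    [0,[35,30,0],0],
    [0,[35,30,0],0],
    [0,[35,30,0],0],
    [0,[20,16,0],0]
  ]
}}

```text
time_s: 6.95
ee_pos: [0.5978, -0.0456, 0.193]
tool_rot: [[-0.11, -0.994, 0.0], [-0.994, 0.11, -0.0], [0.0, -0.0, -1.0]]
wrist_force: [-0.9, -0.4, -0.5]
gripper_width: 0.0
finger_force: 0.0
```

Call:
{"fn": "jog_arm", "kwargs": {
  "targets": [
    [0,[0,0,0],0],
    [0,[0,0,-25],0],
    [0,[0,0,-30],0],
    [0,[0,0,-25],0],
    [0,[0,0,-16],0],
    [0,[0,0,-9],0],
    [0,[0,0,-5],0],
    [0,[0,0,0],0]
  ]
}}

```text
time_s: 7.75
ee_pos: [0.5955, -0.0481, 0.0833]
tool_rot: [[-0.112, -0.994, -0.0], [-0.994, 0.112, -0.0], [0.0, 0.0, -1.0]]
wrist_force: [0.6, 0.7, -0.6]
gripper_width: 0.0003
finger_force: 0.0
```

Call:
{"fn": "jog_arm", "kwargs": {
  "targets": [
    [0,[-1,-5,0],0],
    [0,[-1,-8,0],0],
    [0,[-1,-8,0],0],
    [0,[-1,-8,0],0],
    [0,[-1,-8,0],0],
    [0,[-1,-8,0],0],
    [0,[-1,-8,0],0],
    [0,[0,-5,0],0]
  ]
}}

```text
time_s: 8.55
ee_pos: [0.5884, -0.1068, 0.0833]
tool_rot: [[-0.112, -0.994, -0.0], [-0.994, 0.112, -0.0], [0.0, 0.0, -1.0]]
wrist_force: [0.6, 0.9, 1.5]
gripper_width: 0.0002
finger_force: 0.8
```

```bash
python3 - <<'E'
from h import *
ims=[]
for n in("side","top"):
    p=r.read_camera(n);print(n);find(p)
    c=p["pixels"][100:250,190:360] if n=="side" else p["pixels"][160:270,190:340];ims.append(cv2.resize(c,(400,400),interpolation=cv2.INTER_CUBIC))
cv2.imwrite("pics/s4.png",np.hstack(ims))
s=r.state();print(toP(s["ee_pos"])*1000,s["ee_pos"][2],s["wrist_force"])
E
```

```text
side
dark 116 plate mm [ 61.9 -65.3] [55.  38.3] 41.1 world [ 0.586 -0.102  0.113] z [0.092 0.133]
dark 126 plate mm [-65.1  68.2] [39.6 31. ] 35.3 world [0.473 0.049 0.093] z [0.088 0.097]
brass 104 plate mm [-0.7 -6.2] [27.5 26.2] 10.4 world [ 0.529 -0.032  0.108] z [0.091 0.128]
top
dark 27 plate mm [  46.4 -105.3] [14.6 29.5] 24.2 world [ 0.566 -0.139  0.108] z [0.102 0.115]
brass 48 plate mm [-2.2 -9.2] [28. 25.] 51.2 world [ 0.526 -0.039  0.114] z [0.093 0.132]
[ 66.00342005 -70.93594776] 0.0830508016464867 [-0.37319314  0.85237167  0.58753046]
```

View pics/s4.png

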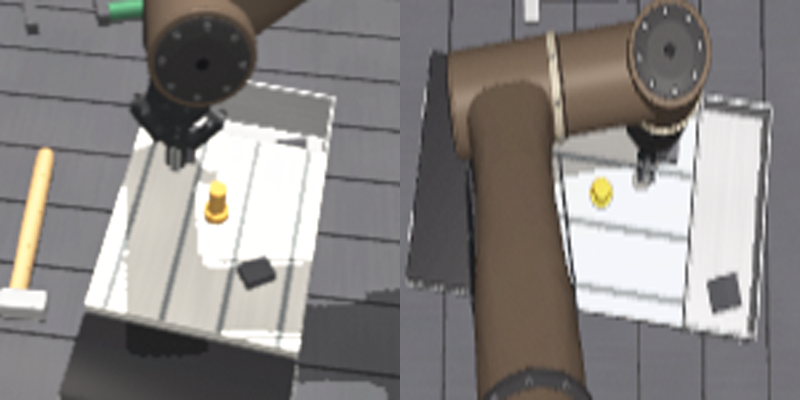

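The tube seems to have drifted towards −x, off the finger's centre. Its visible part in the top half is at about (665,150). I'll back off and measure it in the clear.

Call:
{"fn": "jog_arm", "kwargs": {
  "targets": [
    [0,[1,7,0],0],
    [0,[1,10,0],0],
    [0,[1,10,0],0],
    [0,[1,10,0],0],
    [0,[1,10,0],0],
    [0,[1,10,0],0],
    [0,[1,8,0],0],
    [0,[0,0,0],0]
  ]
}}

```text
time_s: 9.45
ee_pos: [0.5959, -0.0398, 0.0834]
tool_rot: [[-0.111, -0.994, 0.0], [-0.994, 0.111, 0.0], [-0.0, -0.0, -1.0]]
wrist_force: [0.0, 1.4, 0.4]
gripper_width: 0.0004
finger_force: 0.0
```

```bash
python3 - <<'E'
from h import *
for n in("side","top"):
    p=r.read_camera(n);print(n);find(p)
s=r.state();print(toP(s["ee_pos"])*1000,s["ee_pos"][2],s["wrist_force"])
cv2.imwrite("pics/s5.png",cv2.resize(p["pixels"][160:270,190:340],None,fx=5,fy=5,interpolation=cv2.INTER_CUBIC))
E
```

```text
side
dark 101 plate mm [61.5 -1.2] [23.  44.4] 84.4 world [ 0.595 -0.033  0.114] z [0.096 0.133]
dark 115 plate mm [-64.6  69.5] [38.  28.1] 34.6 world [0.474 0.05  0.094] z [0.089 0.097]
brass 103 plate mm [-0.8 -5.7] [28.3 22.5] 6.2 world [ 0.529 -0.032  0.107] z [0.092 0.127]
top
dark 69 plate mm [  57.4 -100.6] [29.  32.2] 4.6 world [ 0.576 -0.136  0.108] z [0.102 0.115]
dark 64 plate mm [-64.4  65.3] [36.2 27.6] 30.1 world [0.473 0.043 0.094] z [0.088 0.1  ]
brass 50 plate mm [-2.7 -9.7] [29.8 24.6] 62.5 world [ 0.526 -0.039  0.113] z [0.09  0.131]
[65.99698365 -4.4124603 ] 0.08328262958868883 [-0.26801677 -0.75552705  0.19971615]
```

View pics/s5.png

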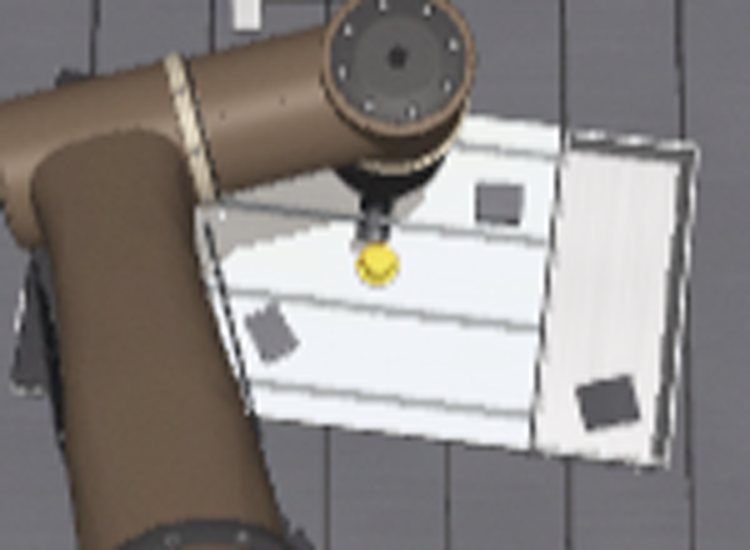

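The top crop shows the tube clear at (500,203), now square to the plate, with its middle near plate (57,−101) mm. The angle is in the tray at (607,402). I'm re-centring the fingers about 8 mm and pushing on.

Call:
{"fn": "jog_arm", "kwargs": {
  "targets": [
    [0,[-1,-8,0],0],
    [0,[-1,-8,0],0],
    [0,[-2,-8,0],0],
    [0,[-3,-8,0],0],
    [0,[-3,-8,0],0],
    [0,[-3,-6,0],0],
    [0,[-1,-6,0],0],
    [0,[-1,-6,0],0]
  ]
}}

```text
time_s: 10.35
ee_pos: [0.5806, -0.0995, 0.0834]
tool_rot: [[-0.112, -0.994, 0.0], [-0.994, 0.112, -0.0], [0.0, -0.0, -1.0]]
wrist_force: [-0.4, -0.1, 1.6]
gripper_width: 0.0
finger_force: 0.0
```

Call:
{"fn": "jog_arm", "kwargs": {
  "targets": [
    [0,[-1,-8,0],0],
    [0,[-1,-8,0],0],
    [0,[-1,-8,0],0],
    [0,[-1,-8,0],0],
    [0,[-1,-8,0],0],
    [0,[-1,-8,0],0],
    [0,[-1,-8,0],0],
    [0,[-1,-8,0],0]
  ]
}}

```text
time_s: 11.15
ee_pos: [0.5726, -0.1636, 0.0834]
tool_rot: [[-0.112, -0.994, 0.0], [-0.994, 0.112, -0.0], [0.0, -0.0, -1.0]]
wrist_force: [0.4, 1.3, 3.0]
gripper_width: -0.0002
finger_force: 1.8
```

Call:
{"fn": "jog_arm", "kwargs": {
  "targets": [
    [0,[-1,-7,0],0],
    [0,[-1,-7,0],0],
    [0,[-1,-7,0],0],
    [0,[-1,-7,0],0],
    [0,[0,-2,0],0],
    [0,[0,0,0],0],
    [0,[0,0,0],0],
    [0,[0,0,0],0]
  ]
}}

```text
time_s: 11.95
ee_pos: [0.5687, -0.1927, 0.0833]
tool_rot: [[-0.112, -0.994, 0.0], [-0.994, 0.112, 0.0], [-0.0, -0.0, -1.0]]
wrist_force: [0.9, 0.0, -0.2]
gripper_width: -0.0003
finger_force: 0.0
```

```bash
python3 - <<'E'
from h import *
for n in("side","top"):
    p=r.read_camera(n);print(n);find(p,.27)
s=r.state();print(toP(s["ee_pos"])*1000,s["ee_pos"][2],s["wrist_force"])
E
```

```text
side
dark 94 plate mm [  50.6 -158.8] [46.5 27.9] 3.3 world [ 0.567 -0.186  0.115] z [0.096 0.134]
dark 138 plate mm [-65.7  67.6] [39.5 32. ] 32.4 world [0.473 0.048 0.094] z [0.089 0.097]
brass 91 plate mm [-0.5 -6.1] [27.6 23.6] 8.0 world [ 0.529 -0.032  0.107] z [0.091 0.128]
top
[  56.20757408 -158.41093079] 0.0833099596646644 [ 0.41813259 -0.77732681  0.44209388]
```

Call:
{"fn": "jog_arm", "kwargs": {
  "targets": [
    [0,[0,0,30],0],
    [0,[0,0,40],0],
    [0,[0,0,40],0],
    [0,[-9,26,0],0],
    [0,[-13,40,0],0],
    [0,[-13,40,0],0],
    [0,[-13,40,0],0],
    [0,[-13,40,0],0]
  ]
}}

```text
time_s: 12.85
ee_pos: [0.5069, -0.0054, 0.1935]
tool_rot: [[-0.112, -0.994, 0.001], [-0.994, 0.112, 0.0], [-0.0, -0.001, -1.0]]
wrist_force: [-0.3, 1.5, -0.6]
gripper_width: -0.0
finger_force: 0.0
```

Call:
{"fn": "jog_arm", "kwargs": {
  "targets": [
    [0,[-13,40,0],0],
    [0,[-13,40,0],0],
    [0,[-7,20,0],0],
    [0,[0,0,0],0],
    [0,[0,0,0],0],
    [0,[0,0,0],0],
    [0,[0,0,0],0],
    [0,[0,0,0],0]
  ]
}}

```text
time_s: 13.65
ee_pos: [0.4748, 0.0923, 0.1932]
tool_rot: [[-0.113, -0.994, -0.0], [-0.994, 0.113, -0.0], [0.0, 0.0, -1.0]]
wrist_force: [0.6, -0.1, -0.1]
gripper_width: 0.0002
finger_force: 0.0
```

```bash
python3 - <<'E'
from h import *
ims=[]
for n in("side","top"):
    p=r.read_camera(n);print(n);find(p)
    c=p["pixels"][100:250,190:360] if n=="side" else p["pixels"][160:270,190:340];ims.append(cv2.resize(c,(400,400),interpolation=cv2.INTER_CUBIC))
cv2.imwrite("pics/s6.png",np.hstack(ims))
s=r.state();print(toP(s["ee_pos"])*1000,s["ee_pos"],s["wrist_force"])
E
```

```text
side
dark 115 plate mm [-65.6  70. ] [35.9 29.5] 37.9 world [0.474 0.05  0.093] z [0.088 0.097]
brass 89 plate mm [-0.4 -6.5] [22.7 28. ] 57.6 world [ 0.529 -0.032  0.106] z [0.09  0.127]
top
dark 70 plate mm [-65.4  65.8] [37.2 29.8] 36.5 world [0.474 0.044 0.093] z [0.088 0.101]
brass 49 plate mm [ -2.9 -11.1] [30.2 23.4] 71.1 world [ 0.526 -0.039  0.113] z [0.091 0.131]
[-68.95092519 114.54786664] [0.47474731 0.09251988 0.19321976] [-0.15956239  0.61861522  0.56410705]
```

View pics/s6.png

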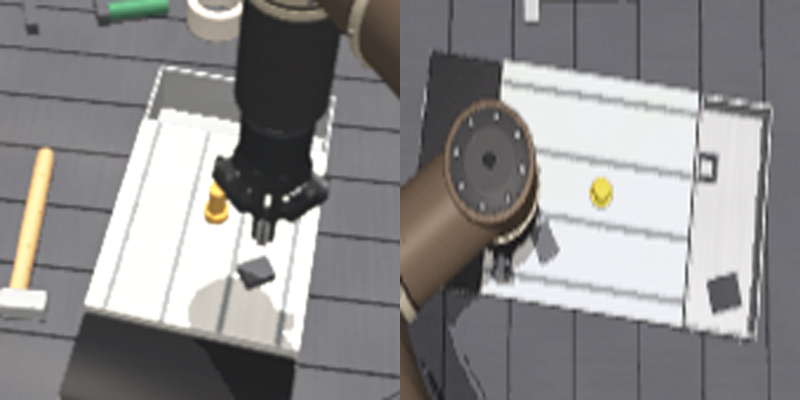

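The tube is standing on end inside the tray (top half, (707,167)) and the angle is at (724,292). Now the bar: down behind it and push.

Call:
{"fn": "jog_arm", "kwargs": {
  "targets": [
    [0,[0,0,-20],0],
    [0,[0,0,-30],0],
    [0,[0,0,-28],0],
    [0,[0,0,-18],0],
    [0,[0,0,-9],0],
    [0,[0,0,-5],0],
    [0,[0,0,0],0],
    [0,[0,0,0],0]
  ]
}}

```text
time_s: 14.55
ee_pos: [0.4752, 0.0933, 0.0841]
tool_rot: [[-0.112, -0.994, 0.001], [-0.994, 0.112, 0.001], [-0.001, -0.001, -1.0]]
wrist_force: [0.4, 0.4, -0.3]
gripper_width: 0.0004
finger_force: 0.0
```

Call:
{"fn": "jog_arm", "kwargs": {
  "targets": [
    [0,[-1,-5,0],0],
    [0,[-1,-8,0],0],
    [0,[-1,-8,0],0],
    [0,[-1,-8,0],0],
    [0,[-1,-8,0],0],
    [0,[-1,-8,0],0],
    [0,[-1,-8,0],0],
    [0,[0,-5,0],0]
  ]
}}

```text
time_s: 15.35
ee_pos: [0.4675, 0.0343, 0.0833]
tool_rot: [[-0.112, -0.994, -0.0], [-0.994, 0.112, 0.0], [-0.0, 0.0, -1.0]]
wrist_force: [-0.2, 0.5, 0.3]
gripper_width: 0.0
finger_force: 0.5
```

Call:
{"fn": "jog_arm", "kwargs": {
  "targets": [
    [0,[1,6,0],0],
    [0,[1,9,0],0],
    [0,[1,9,0],0],
    [0,[1,9,0],0],
    [0,[0,3,0],0],
    [0,[0,0,0],0],
    [0,[0,0,0],0],
    [0,[0,0,0],0]
  ]
}}

```text
time_s: 16.15
ee_pos: [0.4715, 0.0709, 0.0833]
tool_rot: [[-0.112, -0.994, -0.0], [-0.994, 0.112, -0.0], [0.0, 0.0, -1.0]]
wrist_force: [0.1, -0.5, -0.2]
gripper_width: -0.0004
finger_force: 0.0
```

```bash
python3 - <<'E'
from h import *
for n in("side","top"):
    p=r.read_camera(n);print(n);find(p)
s=r.state();print(toP(s["ee_pos"])*1000,s["ee_pos"],s["wrist_force"])
E
```

```text
side
dark 116 plate mm [-80.1  81.8] [67.1 49.3] 70.2 world [0.471 0.077 0.116] z [0.095 0.134]
brass 95 plate mm [-0.7 -6.5] [27.4 22.7] 19.4 world [ 0.529 -0.032  0.108] z [0.092 0.127]
top
dark 65 plate mm [-68.7  26.1] [36.3 27.9] 20.3 world [0.465 0.004 0.094] z [0.089 0.102]
brass 49 plate mm [-2.  -9.1] [29.3 23.4] 56.2 world [ 0.526 -0.039  0.113] z [0.09  0.128]
[-69.69981846  92.59692107] [0.47155624 0.07078921 0.08331247] [0.06694005 0.47930874 0.50330071]
```

Call:
{"fn": "jog_arm", "kwargs": {
  "targets": [
    [0,[-2,-10,0],0],
    [0,[-2,-10,0],0],
    [0,[-2,-10,0],0],
    [0,[-1,-8,0],0],
    [0,[-1,-8,0],0],
    [0,[-1,-8,0],0],
    [0,[-1,-8,0],0],
    [0,[-1,-8,0],0]
  ]
}}

```text
time_s: 17.05
ee_pos: [0.4606, 0.0005, 0.0833]
tool_rot: [[-0.112, -0.994, 0.0], [-0.994, 0.112, 0.0], [-0.0, -0.0, -1.0]]
wrist_force: [0.9, 0.0, 0.3]
gripper_width: -0.0001
finger_force: 0.3
```

Call:
{"fn": "jog_arm", "kwargs": {
  "targets": [
    [0,[-1,-8,0],0],
    [0,[-1,-8,0],0],
    [0,[-1,-8,0],0],
    [0,[-1,-8,0],0],
    [0,[-1,-8,0],0],
    [0,[-1,-8,0],0],
    [0,[-1,-8,0],0],
    [0,[0,-5,0],0]
  ]
}}

```text
time_s: 17.85
ee_pos: [0.4534, -0.0607, 0.0833]
tool_rot: [[-0.112, -0.994, -0.0], [-0.994, 0.112, 0.0], [-0.0, 0.0, -1.0]]
wrist_force: [-0.2, 0.6, 1.2]
gripper_width: 0.0002
finger_force: 0.5
```

Call:
{"fn": "jog_arm", "kwargs": {
  "targets": [
    [0,[1,6,0],0],
    [0,[1,9,0],0],
    [0,[1,9,0],0],
    [0,[1,9,0],0],
    [0,[1,9,0],0],
    [0,[0,3,0],0],
    [0,[0,0,0],0],
    [0,[0,0,0],0]
  ]
}}

```text
time_s: 18.65
ee_pos: [0.4585, -0.0149, 0.0832]
tool_rot: [[-0.111, -0.994, -0.0], [-0.994, 0.111, -0.0], [0.0, 0.0, -1.0]]
wrist_force: [0.3, 0.5, -0.9]
gripper_width: 0.0001
finger_force: 0.0
```

```bash
python3 - <<'E'
from h import *
for n in("side","top"):
    p=r.read_camera(n);print(n);find(p)
s=r.state();print(toP(s["ee_pos"])*1000,s["ee_pos"],s["wrist_force"])
E
```

```text
side
dark 105 plate mm [-78.6  14.4] [25.5 42.6] 57.8 world [ 0.458 -0.007  0.114] z [0.095 0.133]
brass 91 plate mm [-0.8 -4.8] [27.3 22.4] 10.2 world [ 0.529 -0.032  0.108] z [0.091 0.127]
top
dark 64 plate mm [-74.7 -67. ] [26.5 37.8] 88.4 world [ 0.449 -0.087  0.094] z [0.089 0.1  ]
[-73.08027956   5.74520028] [ 0.45851557 -0.01514442  0.08328475] [ 0.33635674 -0.57857496 -0.53050521]
```

The bar is now square against the fingers and centred to within 2 mm. This is the final push over the edge.

Call:
{"fn": "jog_arm", "kwargs": {
  "targets": [
    [0,[-2,-9,0],0],
    [0,[-2,-10,0],0],
    [0,[-1,-10,0],0],
    [0,[-1,-8,0],0],
    [0,[-1,-8,0],0],
    [0,[-1,-8,0],0],
    [0,[-1,-8,0],0],
    [0,[-1,-8,0],0]
  ]
}}

```text
time_s: 19.55
ee_pos: [0.4486, -0.0846, 0.0833]
tool_rot: [[-0.112, -0.994, 0.0], [-0.994, 0.112, 0.0], [-0.0, -0.0, -1.0]]
wrist_force: [-0.1, 1.0, -0.4]
gripper_width: -0.0002
finger_force: 0.5
```

Call:
{"fn": "jog_arm", "kwargs": {
  "targets": [
    [0,[-1,-8,0],0],
    [0,[-1,-8,0],0],
    [0,[-1,-8,0],0],
    [0,[-1,-8,0],0],
    [0,[-1,-8,0],0],
    [0,[-1,-8,0],0],
    [0,[-1,-8,0],0],
    [0,[-1,-8,0],0]
  ]
}}

```text
time_s: 20.35
ee_pos: [0.4406, -0.1486, 0.0833]
tool_rot: [[-0.112, -0.994, 0.0], [-0.994, 0.112, -0.0], [0.0, -0.0, -1.0]]
wrist_force: [0.5, -0.7, -0.2]
gripper_width: -0.0001
finger_force: 0.0
```

Call:
{"fn": "jog_arm", "kwargs": {
  "targets": [
    [0,[-1,-8,0],0],
    [0,[-1,-8,0],0],
    [0,[-1,-7,0],0],
    [0,[0,-5,0],0],
    [0,[0,0,0],0],
    [0,[0,0,0],0],
    [0,[0,0,20],0],
    [0,[0,0,40],0]
  ]
}}

```text
time_s: 21.15
ee_pos: [0.4356, -0.1755, 0.1415]
tool_rot: [[-0.112, -0.994, -0.006], [-0.994, 0.112, 0.0], [0.0, 0.006, -1.0]]
wrist_force: [1.9, -0.8, -1.0]
gripper_width: -0.0003
finger_force: 0.0
```

Call:
{"fn": "jog_arm", "kwargs": {
  "targets": [
    [0,[0,0,40],0],
    [0,[0,0,40],0],
    [0,[0,30,10],0],
    [0,[0,45,0],0],
    [0,[0,45,0],0],
    [0,[0,45,0],0],
    [0,[0,45,0],0],
    [0,[0,30,0],0]
  ]
}}

```text
time_s: 21.95
ee_pos: [0.4372, 0.0668, 0.2336]
tool_rot: [[-0.11, -0.994, 0.001], [-0.994, 0.11, 0.001], [-0.001, -0.001, -1.0]]
wrist_force: [0.4, -0.0, -0.2]
gripper_width: 0.0002
finger_force: 0.0
```

Call:
{"fn": "jog_arm", "kwargs": {
  "targets": [
    [0,[0,40,0],0],
    [0,[0,40,0],0],
    [0,[0,40,0],0],
    [0,[0,0,0],0],
    [0,[0,0,0],0],
    [0,[0,0,0],0],
    [0,[0,0,0],0],
    [0,[0,0,0],0]
  ]
}}

```text
time_s: 22.75
ee_pos: [0.4377, 0.1833, 0.2334]
tool_rot: [[-0.113, -0.994, 0.0], [-0.994, 0.113, 0.0], [-0.0, -0.0, -1.0]]
wrist_force: [-1.2, -0.1, 0.6]
gripper_width: 0.0001
finger_force: 0.0
```

```bash
python3 - <<'E'
from h import *
ims=[]
for n in("side","top"):
    p=r.read_camera(n);print(n);find(p)
    c=p["pixels"][90:240,190:360] if n=="side" else p["pixels"][160:270,190:340];ims.append(cv2.resize(c,(400,400),interpolation=cv2.INTER_CUBIC))
    W=cloud(p);P=toP(W);m=(p["pixels"].mean(-1)<125)&(abs(P[...,0])<.12)&(P[...,1]<-.165)&(P[...,1]>-.25)
    print("tray dark z max",W[m][:,2].max() if m.any() else None)
cv2.imwrite("pics/s7.png",np.hstack(ims))
s=r.state();print(toP(s["ee_pos"])*1000,s["ee_pos"],s["wrist_force"])
E
```

```text
side
brass 95 plate mm [-0.8 -5.1] [27.5 22.5] 14.4 world [ 0.528 -0.032  0.107] z [0.09  0.127]
tray dark z max None
top
brass 47 plate mm [ -2.3 -11.3] [31.4 22.1] 76.4 world [ 0.526 -0.04   0.113] z [0.089 0.13 ]
tray dark z max 0.044884086548420576
[-115.8668649  200.8005451] [0.43773825 0.1834647  0.23345646] [ 0.91172297  0.38196861 -0.21105211]
```

View pics/s7.png

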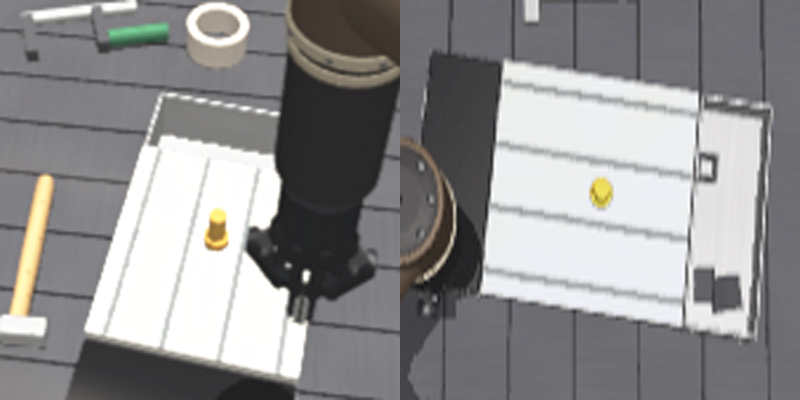

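The plate is clear apart from the bush, which hasn't moved. All three offcuts are in the tray, below its rim: tube (707,167), bar (704,284) and angle (727,293).

```bash
python3 -c "from station import r;print(r.hand_in())"
```

```text
the job is handed in; nothing more can be done
None
```

All three offcuts were pushed off the plate into the scrap tray, the bush is still standing where it was, nothing else was touched, and the job was handed in at about 23 s of the 64 s allowed.

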